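Snap the press-button cap onto the pill bottle and keep it pressed

ROBOT

A 6-joint arm with a two-finger parallel gripper is mounted at the origin on the work surface. World frame = base frame: x ahead of the robot, y to its left, z up, the work surface at z = 0. Lengths are in m, angles in rad, forces in N, time in s.
With the tool pointing down it reaches from about 0.25 to 0.775 m from the base axis. Payload 4 kg.
Tool frame: the origin (TCP) lies on the centre line of the jaws, within the pads' length; the fingertips stand 14 mm ahead of it and the grasp point (between the pads) lies 5 mm behind it (robot.tcp_to_tips is the distance from the TCP to the fingertips, in m); z points along the fingers, y is the line along which they close (so a half turn about z gives the same grasp; the last joint's range is limited). The gripper opens to 94 mm and grips with 3 to 60 N. Pads are 16 mm wide; open, the fingers measure 119 mm over their backs; the gripper's body (75 mm by 177 mm) begins 78 mm behind the grasp point.
Start: joints at [-1.403, 0.087, 1.371, -0, 1.684, -0.103], TCP at [0.147, -0.53, 0.22] pointing down, gripper open.
Joint ranges: [-3.1, 3.1], [-0.76, 2.03], [0.27, 2.55], [-1.08, 4.22], [0.17, 2.65], [-2.57, 2.57]. Speed limits (rad/s): [2.79, 2.79, 3.14, 3.14, 3.14, 3.14].

INTERFACE

Orientations are given as [roll, pitch, yaw] about the fixed x, y, z axes, in that order (R = Rz(yaw) Ry(pitch) Rx(roll)).
In Python, from bench import robot gives the robot as it stands.
- The arm moves only by the tool carry_out, never from a script. Its argument "increments" is a list of rows, each a list of 3 entries, a list of its own where there are three numbers: the closure in counts, from 0 (fully open) to 255 (shut), then the shift along the tool's x, y, z in mm, then the turn about the tool's z in degrees. In form: [[fingers, [dx, dy, dz], twist], ...]. A call has 1 to 8 rows; each row shifts and turns the commanded pose from where the row before left it, along the tool's axes as they then stand; what a row does not reach is not made up. A row lasts 1/10 s, in which the tool goes at most 50 mm and 8.59 degrees, less where a joint would pass 70% of its speed; a pose out of reach is approached as far as the arm can. A call with a gripper value outside its range is refused whole. The fingers move at their own pace and stop on an object; the grip force is fixed at half the most. Time passes only in rows, so rows that do not move let the fingers close. It gives the time, the measured TCP pose, the force, the opening and the grip force at its end, in the units of the state.
- robot.get_obs(): the state, without advancing time (a new reading comes with each control period).
- robot.snapshot(name): name is "scene" or "side" or "wrist"; returns the picture (400x640x3 uint8, blue, green, red); there is no depth.
- robot.get_calibration(name): a dict with "vfov" (degrees; the focal length in pixels is half the picture's height over the tangent of half this angle, whatever the lens; pixels are square), "cx", "cy" (the principal point, pixels), "T" (4x4, takes a point from camera to world coordinates). Camera axes: x right, y down, z forward; pixel columns grow to the right and rows downward; lengths in m; the calibration is good to about 2 mm. A picture is of the moment at which its call begins: read the wrist's pose just before it. get_calibration takes no time and is no camera call; for the wrist camera it gives the pose at the moment of the call.
- robot.close_job(): hands the job in; it is judged then, once.
The state is a dict: "time": time; "joint_positions": joint angles; "qvel": joint speeds; "joint_torque": joint torques, N m; "tool_pos": TCP position; "ee_rot": TCP orientation; "wrist_force": force on the tool from outside, world axes, zero at the start; "wrist_torque": the same for the moment, N m; "width": finger opening in m; "finger_force": force on a finger pad.
Only numpy, scipy, OpenCV 4.12 (cv2) and the standard library are available. Lean on these libraries where they do the work, as an engineer would, in place of code of your own. Each camera call takes 0.05 s, during which the arm holds its last target. There are 200 camera calls.

TASK

Pick up the white snap cap with the red button from the glass shelf, set it squarely on the neck of the orange pill bottle and press it straight down until it clicks fully home; keep pressing firmly downward after the click, and finish while still holding that push on the cap (do not let go or ease off at the end). Leave the bottle standing where it is, do not crush it, and do not disturb the mug, the tin and the other small things on the shelf.

Things in the scene. Friction and masses are not known exactly. Their poses are not given: they have to be found in the camera images.
- shelf: Fixed greenish glass shelf, 360 mm deep (x), 720 mm wide (y), 8 mm thick; its top is 30 mm above the origin, which lies under its centre on the counter. Thin chrome rail 46 mm above the glass along its +x edge, white cheeks (100 mm above the counter) at both y ends, a half-open mirror door 135 mm high runs forward (-x) from its front right (-y) corner. All loose things stand on the glass.
- bottle: Loose upright orange pill bottle, white label, about 160 g. Origin: centre of its underside, z up. Body 44 mm across, 56 mm high to a flat shoulder; above it a round neck 30 mm across, up to 78 mm. Four sprung snap noses (45 degree wedges) stand 5 mm out of the neck, 90 degrees apart, tips 67 mm above the underside; the cap's lip pushes them in.
- bottle_neck (a point): Centre of the top face of the bottle's neck, 78 mm above the underside; z up along the bottle. Snapping: the lip meets the noses with the cap's mouth 8 mm below this point; a push of about 6 to 13 N takes it past them within 3 to 4 mm, resistance drops (click), and the cap bottoms on the neck with its mouth 20 mm below this point. Then 2 mm of vertical play; it stays on.
- cap_center (a point): Centre, half-way up the skirt, of the loose white round snap cap (about 25 g) lying mouth down: skirt 48 mm across, 24 mm high, a fixed red button 24 mm across stands 3 mm higher on top. z up out of the button; fits at any yaw; may be gripped across its skirt. Hollow 20 mm deep; an inward lip 4 mm high at the mouth leaves an opening 34 mm across, 4 mm wider than the neck.
- cap_mouth (a point): Centre of the cap's open lower rim, 12 mm below point cap_center along the cap's axis; z as the cap's.
- mug: White ceramic mug, 76 mm across, 80 mm high, handle toward its +y; origin at the centre of its underside. Bystander.
- tin: Round aluminium tin with a green lid, 62 mm across, 27 mm high; origin at the centre of its underside. Bystander.
- trimmer_case: Steel eyebrow trimmer case lying flat, 24 x 110 x 14 mm, long along its y; origin at the centre of its underside. Bystander.
- ear_pick: Blue hard silicone ear pick lying flat near the shelf's front edge, about 118 mm long (its y), 10 mm wide, 6 mm high; origin under its middle. Bystander.
- floss_box: Small green floss box, 40 x 50 x 19 mm; origin at the centre of its underside. Bystander.
- cream_jar: Blue cream jar with a black lid, 52 mm across, 36 mm high; origin at the centre of its underside. Bystander.
Things that resemble listed ones, but are neither listed nor needed, are in the scene too. There is more than one size of the part that bears cap_center; the job needs the larger. There is more than one size of the bottle; the job needs the smaller.

How it is judged:
On the way, in this order (a step that is already met when the one before it is completed fails the run):
1. the cap is lifted clear of the shelf (z of cap_mouth in the frame of shelf above 0.07 m), for 0.1 s.
2. the cap has snapped home on the bottle's neck and is still being pressed down (z of cap_mouth in the frame of bottle_neck below -0.0175 m and horizontal distance between cap_mouth and bottle_neck below 0.006 m and angle between the z axis of bottle and the z axis of cap_mouth, either way round below 0.12 rad and contact force between bottle and shelf above 5 N and contact force between the fingers and cap above 3 N), for 0.3 s.
At the end, for the whole second after the job is handed in: The cap sits fully home on the neck (mouth at least 17.5 mm below the neck's top, axes within 6 mm and 0.12 rad); the fingers still touch it with more than 3 N and the bottle is pressed onto the shelf with 5 to 45 N; the bottle is upright within 0.1 rad and within 30 mm of where it started (all of step 2 and contact force between bottle and shelf below 45 N and angle between bottle's own z axis and vertical below 0.1 rad and distance of bottle from where it was at the start of the episode below 0.03 m); the arm keeps its last pose, push and grip.
It fails at once if the bottle is knocked over (angle between bottle's own z axis and vertical above 0.5 rad).
It fails at once if the bottle is crushed: pressed onto the shelf with more than 80 N (contact force between bottle and shelf above 80 N).
It fails at once if another thing on the shelf is moved by more than 20 mm (distance of any of mug, tin, trimmer_case, ear_pick, floss_box, cream_jar from where it was at the start of the episode above 0.02 m).
It also fails if it takes over 58 s, if anything falls off the work surface, if the arm or the gripper's body presses on something with over 40 N, if the wrist force passes 120 N, or if a joint passes its speed limit or range.

## Working session

There is one attempt and no reset: what is moved stays moved. The work goes in short steps, Python scripts to look and compute and a tool call to move; the robot and the scene stay as the last step left them, time stands still between calls to the robot, and variables do not carry over. Pictures are saved under pics/ and viewed, at most 10 in all, crops included, and the job is handed in when it is done.

Besides the shell and the picture viewer there is one more tool, called after ">>>" by a JSON object that holds its "name" and its "arguments". carry_out: Moves the arm, as the interface text tells. Its arguments: {"type":"object","properties":{"increments":{"type":"array","items":{"type":"array"}}},"required":["increments"]}

```bash
mkdir -p pics; cat > h.py <<'E'
import numpy as np, cv2
from bench import robot
def snap(n,f):
    c=robot.get_calibration(n); im=robot.snapshot(n); cv2.imwrite('pics/'+f+'.png',im); return im,c
def ray(c,u,v):
    f=200/np.tan(np.radians(c['vfov'])/2); T=np.array(c['T'])
    d=T[:3,:3]@np.array([(u-c['cx'])/f,(v-c['cy'])/f,1.]); return T[:3,3],d
def onz(c,u,v,z):
    o,d=ray(c,u,v); return o+d*(z-o[2])/d[2]
def proj(c,p):
    f=200/np.tan(np.radians(c['vfov'])/2); T=np.array(c['T']); q=T[:3,:3].T@(np.array(p)-T[:3,3]); return q[0]/q[2]*f+c['cx'],q[1]/q[2]*f+c['cy']
E
python3 - <<'E'
from h import *
for n in('scene','side'):
    im,c=snap(n,n+'0'); print(n,c)
print(robot.get_obs())
E
```

```text
scene {'vfov': 50.57338842528491, 'cx': 328.4965547417902, 'cy': 199.8263980660466, 'T': array([[ 0.23322256,  0.76958623, -0.59442769,  1.11821988],
       [ 0.97238815, -0.17936441,  0.14929734, -0.24715838],
       [ 0.00827801, -0.61283395, -0.79016835,  0.8993841 ],
       [ 0.        ,  0.        ,  0.        ,  1.        ]])}
side {'vfov': 49.81772929558996, 'cx': 319.2767167307925, 'cy': 196.18175794798563, 'T': array([[-0.97117721, -0.16838592,  0.16870394,  0.35848482],
       [-0.23714158,  0.61114273, -0.75516119,  0.70212991],
       [ 0.02405633, -0.77340206, -0.6334592 ,  0.74644757],
       [ 0.        ,  0.        ,  0.        ,  1.        ]])}
{'time': 0.1, 'joint_positions': array([-1.40309358e+00,  8.78929747e-02,  1.37207106e+00, -3.73263868e-05,
        1.68360494e+00, -1.03067820e-01]), 'qvel': array([-0.00054738, -0.0016984 , -0.00296946, -0.0002463 ,  0.00016845,
        0.00096577]), 'joint_torque': array([ 2.34732819e-03, -3.41251981e+01, -3.03301156e+01,  7.19536655e-02,
        3.04047810e-02, -1.03203220e-04]), 'tool_pos': array([ 0.14703411, -0.52950517,  0.21843097]), 'ee_rot': array([-3.13962301e+00, -1.66433588e-04,  2.70766241e-01]), 'wrist_force': array([ 1.05930964, -0.54976374, -0.02061913]), 'wrist_torque': array([-0.01262412,  0.00959145, -0.00047115]), 'finger_force': 0.0, 'width': 0.09404225579728805}
```

View pics/scene0.png

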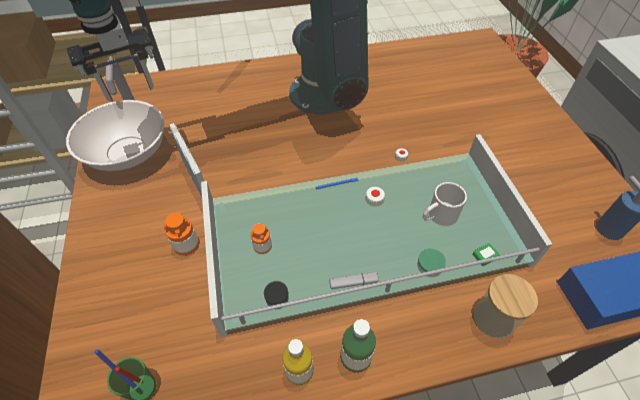

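View pics/side0.png

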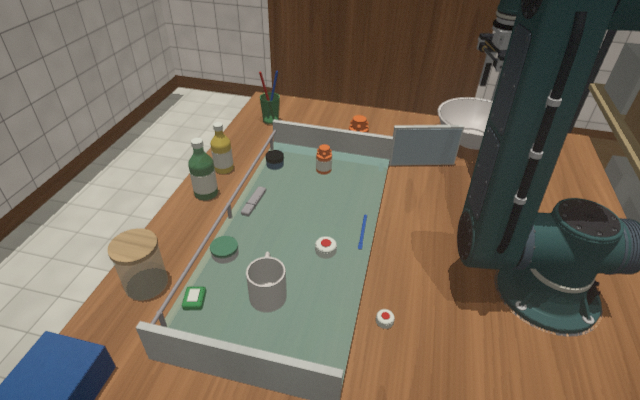

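Scene view: cap candidates are (375,195), on the glass and larger, and (402,153), on the counter and smaller. Bottle candidates are (260,237), on the glass and smaller, and (180,232), outside the cheek and larger. I choose the cap at (375,195) and the bottle at (260,237), and will check both in one close crop.

```bash
python3 - <<'E'
from h import *
P={}
for n,rc,rb in(('scene',(375,195),(260,237)),('side',(326,245),(324,155))):
    im=cv2.imread(f'pics/{n}0.png'); c=robot.get_calibration(n)
    hsv=cv2.cvtColor(im,cv2.COLOR_BGR2HSV); H,S,V=cv2.split(hsv)
    red=(((H<6)|(H>172))&(S>150)&(V>100)); org=((H>=5)&(H<16)&(S>190)&(V>120))
    for nm,m,(u,v),z in(('button',red,rc,.057),('orange',org,rb,.108)):
        w=np.zeros_like(m);w[v-22:v+22,u-18:u+18]=1
        ys,xs=np.nonzero(m&w); print(n,nm,len(xs),xs.mean(),ys.mean(),xs.min(),xs.max(),ys.min(),ys.max(),onz(c,xs.mean(),ys.mean(),z))
    m=((S<60)&(V>150)).astype('u1'); k,l,s,ce=cv2.connectedComponentsWithStats(m)
    print(s[l[rc[1]+9,rc[0]]],)
    if n=='scene': a=cv2.resize(im[130:280,230:430],(800,600),interpolation=cv2.INTER_CUBIC)
    cr=im[rb[1]-25:rb[1]+25,rb[0]-25:rb[0]+25]
    b=cv2.resize(cr,(300,300),interpolation=cv2.INTER_CUBIC)
    if n=='scene': a[300:,500:]=b
    else: a[:300,:300]=b
cv2.imwrite('pics/crop1.png',a)
E
```

```text
scene button 38 375.2105263157895 192.6315789473684 372 379 190 195 [0.48898181 0.03366564 0.057     ]
scene orange 174 259.1264367816092 232.31034482758622 251 268 224 241 [ 0.57688787 -0.26961766  0.108     ]
[     0      0    640    400 196049]
side button 46 325.30434782608694 242.5 321 329 240 245 [0.49035229 0.03534264 0.057     ]<stdin>:9: RuntimeWarning: Mean of empty slice.
  ret = ret.dtype.type(ret / rcount)
Traceback (most recent call last):
ValueError: zero-size array to reduction operation minimum which has no identity
```

```bash
python3 - <<'E'
from h import *
im=cv2.imread('pics/scene0.png'); im2=cv2.imread('pics/side0.png')
t=[im[170:220,350:400],im[130:180,377:427],im[210:260,235:285],im2[220:270,301:351],im2[130:180,300:350]]
t=[cv2.resize(x,(260,260),interpolation=cv2.INTER_NEAREST) for x in t]+[np.zeros((260,260,3),'u1')]
cv2.imwrite('pics/crop1.png',np.vstack([np.hstack(t[:3]),np.hstack(t[3:])]))
E
```

```text
(no output)
```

View pics/crop1.png

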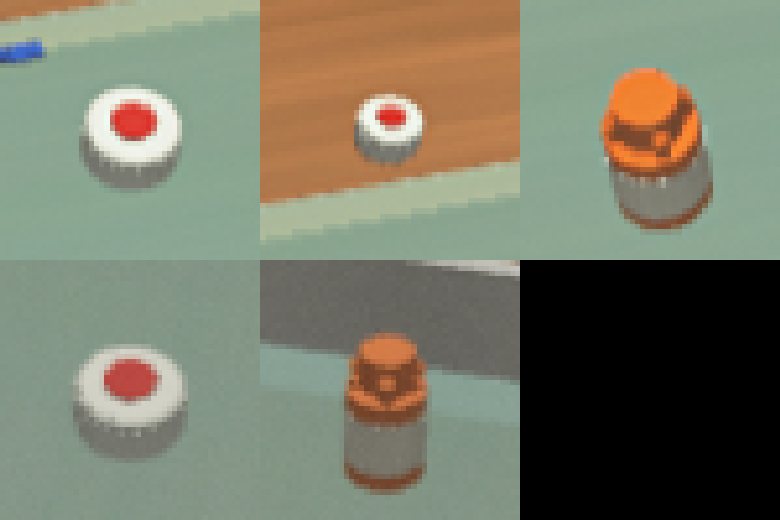

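The crop confirms the choice: the shelf cap is about 20 px (~50 mm) across, while the counter cap is clearly smaller. The bottle stands upright, with its neck-top centre at scene (259.0,228.7) and side (324.6,147.1).

```bash
cat >> h.py <<'E'
from scipy.spatial.transform import Rotation as Ro
def tri(L):
    A=np.zeros((3,3));b=np.zeros(3)
    for o,d in L:
        d=d/np.linalg.norm(d);M=np.eye(3)-np.outer(d,d);A+=M;b+=M@o
    return np.linalg.solve(A,b)
def tool(p):
    o=robot.get_obs(); return Ro.from_euler('xyz',o['ee_rot']).as_matrix().T@(np.array(p)-o['tool_pos'])*1000
E
python3 - <<'E'
from h import *
a,b=robot.get_calibration('scene'),robot.get_calibration('side')
print(tri([ray(a,259,228.7),ray(b,324.6,147.1)]),onz(a,259,228.7,.108),onz(b,324.6,147.1,.108))
print(tri([ray(a,375.2,192.6),ray(b,325.3,242.5)]))
print(tool([.4897,.0345,.17]))
E
```

```text
[ 0.56539522 -0.26896567  0.10646259] [ 0.56719573 -0.26858162  0.108     ] [ 0.56452405 -0.2674929   0.108     ]
[0.48972705 0.03417581 0.0567401 ]
[ 481.02759077 -451.70712145   49.400829  ]
```

>>> {"name": "carry_out", "arguments": {"increments": [[0, [30, -28, 0], 0], [0, [30, -28, 0], 0], [0, [30, -28, 0], 0], [0, [30, -28, 0], 0], [0, [30, -28, 0], 0], [0, [30, -28, 0], 0], [0, [30, -28, 0], 0], [0, [30, -28, 0], 0]]}}

```text
time: 0.9
tool_pos: [0.3188, -0.2482, 0.2191]
ee_rot: [-3.141, 0.0, 0.27]
wrist_force: [0.2, -0.5, -0.6]
width: 0.0941
finger_force: 0.0
```

>>> {"name": "carry_out", "arguments": {"increments": [[0, [30, -28, 0], 0], [0, [30, -28, 0], 0], [0, [30, -28, 0], 0], [0, [30, -28, 0], 0], [0, [30, -28, 0], 0], [0, [30, -28, 0], 0], [0, [30, -28, 0], 0], [0, [0, 0, 0], 0]]}}

```text
time: 1.7
tool_pos: [0.4694, -0.0011, 0.2185]
ee_rot: [-3.139, 0.001, 0.277]
wrist_force: [-0.2, -0.6, -0.1]
width: 0.0941
finger_force: 0.0
```

```bash
python3 - <<'E'
from h import *
im,c=snap('wrist','w1'); print(c)
H,S,V=cv2.split(cv2.cvtColor(im,cv2.COLOR_BGR2HSV))
red=(((H<6)|(H>172))&(S>150)&(V>100)).astype('u1')
k,l,s,ce=cv2.connectedComponentsWithStats(red)
for i in range(1,k):
    if s[i,4]>50: print(s[i],ce[i],onz(c,*ce[i],.057))
print(robot.get_obs()['tool_pos'],robot.get_obs()['ee_rot'],tool([.4897,.0345,.17]))
E
```

```text
{'vfov': 58.08167362918146, 'cx': 317.7153853742759, 'cy': 204.10638137063324, 'T': array([[ 0.273425  , -0.92768583, -0.25423961,  0.54448077],
       [-0.96189172, -0.2641832 , -0.07050921,  0.01946569],
       [-0.00175544,  0.26382996, -0.96456761,  0.38365392],
       [ 0.        ,  0.        ,  0.        ,  1.        ]])}
[277 147  25  23 381] [290.34645669 157.5144357 ] [0.49376992 0.03148714 0.057     ]
[132 250  16  14 173] [139.30057803 256.8150289 ] [0.3589528  0.14915151 0.057     ]
[ 0.46855046 -0.0030896   0.21855999] [-3.14095052e+00  1.85619271e-03  2.75201609e-01] [ 30.65840909 -30.39677076  48.5226995 ]
```

View pics/w1.png

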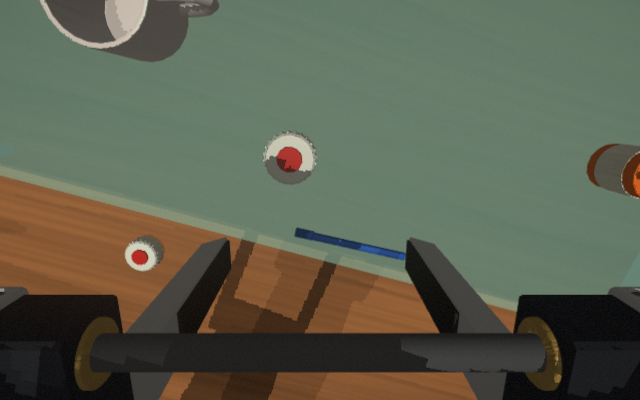

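The wrist view shows the cap at (290,157), free all round. The ear pick at (295–405,235–255) is outside the finger sweep.

>>> {"name": "carry_out", "arguments": {"increments": [[0, [16, -14, 0], 0], [0, [15, -14, 0], 0], [0, [0, 0, 30], 0], [0, [0, 0, 30], 0], [0, [0, 0, 20], 0], [0, [0, 0, 0], 0], [0, [0, 0, 0], 0]]}}

```text
time: 2.45
tool_pos: [0.4905, 0.0294, 0.1397]
ee_rot: [3.141, 0.001, 0.269]
wrist_force: [-0.1, 0.0, -0.5]
width: 0.0942
finger_force: 0.0
```

```bash
python3 - <<'E'
from h import *
for n,f in(('wrist','w2'),('scene','s2'),('side','d2')):
    im,c=snap(n,f)
    H,S,V=cv2.split(cv2.cvtColor(im,cv2.COLOR_BGR2HSV))
    red=(((H<6)|(H>172))&(S>130)&(V>60)).astype('u1')
    k,l,s,ce=cv2.connectedComponentsWithStats(red)
    for i in range(1,k):
        if s[i,4]>25: print(n,s[i],ce[i],onz(c,*ce[i],.057))
o=robot.get_obs();print(o['tool_pos'],o['ee_rot'],tool([.491,.033,.047]))
E
```

```text
wrist [298 199  32  31 763] [313.59633028 214.3525557 ] [0.49211151 0.03246563 0.057     ]
wrist [121 315  15  17 172] [126.99418605 321.78488372] [0.36847381 0.15020294 0.057     ]
scene [372 190   8   6  39] [375.28205128 192.69230769] [0.48921369 0.03378429 0.057     ]
scene [115 367  25  15  90] [125.97777778 373.55555556] [ 0.80387176 -0.5609234   0.057     ]
side [259  72  10  28  50] [263.92  86.56] [ 0.88594119 -0.67807291  0.057     ]
side [321 240   9   6  39] [325.61538462 242.41025641] [0.4897437  0.03488892 0.057     ]
side [382 312   7   7  37] [385.13513514 315.2972973 ] [0.33693276 0.19351076 0.057     ]
[0.49174828 0.02983689 0.14138422] [ 3.14032977 -0.00318441  0.27009673] [-0.17771559 -3.36728311 94.37995574]
```

View pics/w2.png

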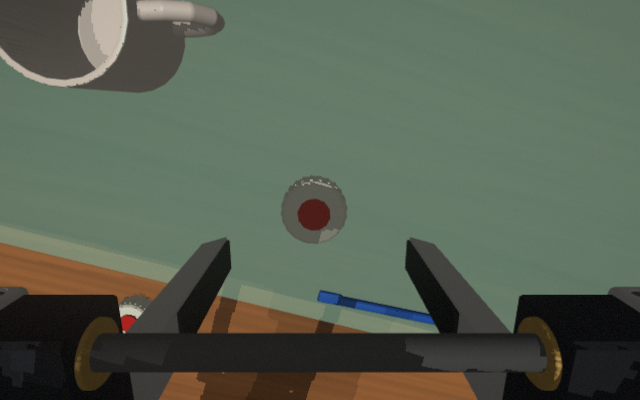

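The wrist view shows the cap at (314,214), centred between the fingers. Now going down.

>>> {"name": "carry_out", "arguments": {"increments": [[0, [0, -3, 20], 0], [0, [0, 0, 20], 0], [0, [0, 0, 20], 0], [0, [0, 0, 15], 0], [0, [0, 0, 10], 0], [0, [0, 0, 5], 0], [0, [0, 0, 2], 0], [0, [0, 0, 0], 0]]}}

```text
time: 3.4
tool_pos: [0.4905, 0.0332, 0.0481]
ee_rot: [3.141, -0.001, 0.271]
wrist_force: [-0.3, -0.4, 0.8]
width: 0.094
finger_force: 0.0
```

>>> {"name": "carry_out", "arguments": {"increments": [[80, [0, 0, 0], 0], [140, [0, 0, 0], 0], [255, [0, 0, 0], 0], [255, [0, 0, 0], 0], [255, [0, 0, 0], 0], [255, [0, 0, 0], 0], [255, [0, 0, 0], 0], [255, [0, 0, 0], 0]]}}

```text
time: 4.2
tool_pos: [0.49, 0.0332, 0.0475]
ee_rot: [3.141, 0.0, 0.271]
wrist_force: [0.5, 0.2, -0.5]
width: 0.0477
finger_force: 30.0
```

>>> {"name": "carry_out", "arguments": {"increments": [[255, [0, 0, -10], 0], [255, [0, 0, -25], 0], [255, [0, 0, -30], 0], [255, [0, 0, -30], 0], [255, [0, 0, -25], 0], [255, [0, 10, 0], 0], [255, [0, 30, 0], 0], [255, [0, 30, 0], 0]]}}

```text
time: 5.0
tool_pos: [0.5084, -0.0351, 0.1665]
ee_rot: [-3.142, 0.001, 0.272]
wrist_force: [0.2, 0.2, -0.4]
width: 0.0479
finger_force: 30.0
```

>>> {"name": "carry_out", "arguments": {"increments": [[255, [0, 30, 0], 0], [255, [0, 30, 0], 0], [255, [0, 30, 0], 0], [255, [0, 30, 0], 0], [255, [-4, 30, 0], 0], [255, [-3, 20, 0], 0], [255, [0, 0, 0], 0], [255, [0, 0, 0], 0]]}}

```text
time: 5.8
tool_pos: [0.5469, -0.1998, 0.1665]
ee_rot: [-3.14, 0.001, 0.27]
wrist_force: [-0.7, 1.7, -0.6]
width: 0.0481
finger_force: 30.0
```

```bash
python3 - <<'E'
from h import *
print(robot.get_obs()['tool_pos'],robot.get_obs()['ee_rot'])
t=[]
for n,f in(('wrist','w3'),('scene','s3'),('side','d3')):
    im,c=snap(n,f); 
    if n=='wrist': t.append(cv2.resize(im,(640,400))); continue
    u,v=map(int,proj(c,[.566,-.268,.12])); print(n,u,v); t.append(cv2.resize(im[v-32:v+32,u-32:u+32],(320,192*320//192),interpolation=cv2.INTER_NEAREST)[:,:])
cv2.imwrite('pics/m3.png',np.vstack([cv2.resize(t[0],(400,250)),np.zeros((0,400,3),'u1')]) if 0 else np.hstack([cv2.resize(t[1],(400,400)),cv2.resize(t[2],(400,400))]))
E
```

```text
[ 0.54691061 -0.19975226  0.16653444] [-3.13983364e+00  1.03533968e-03  2.70027810e-01]
scene 258 225
side 324 143
```

View pics/w3.png

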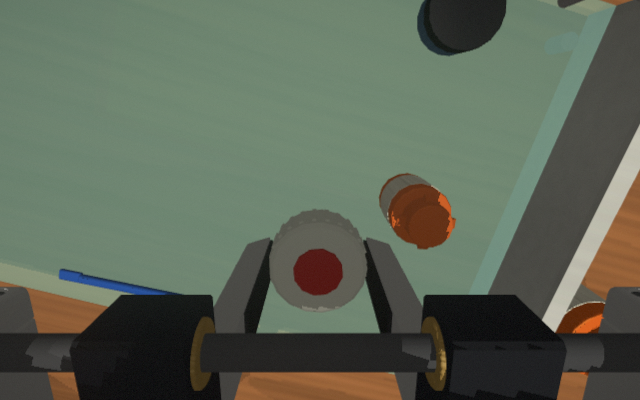

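View pics/m3.png

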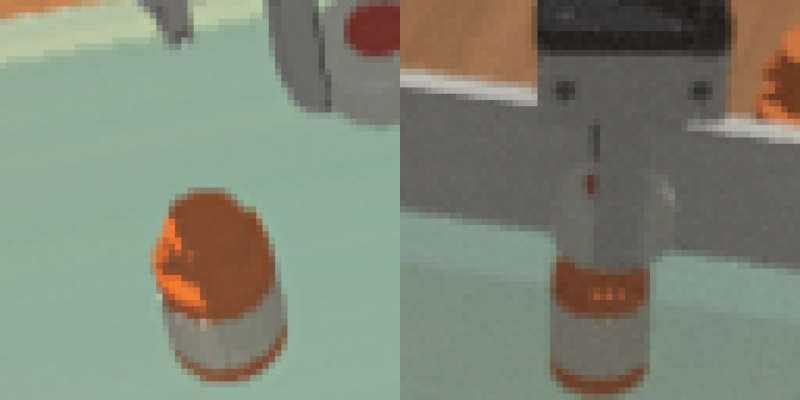

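The wrist view shows the cap held upright, button at (318,271), and the neck at about (425,217). I'll make one contrast-enhanced crop to fix the neck relative to the cap in the same camera.

```bash
python3 - <<'E'
from h import *
im=cv2.imread('pics/w3.png');c=robot.get_calibration('wrist')
cr=cv2.resize(im[160:260,370:470],(600,600),interpolation=cv2.INTER_CUBIC)
cv2.imwrite('pics/c3.png',np.clip(cr.astype(float)*1.8,0,255).astype('u1'))
H,S,V=cv2.split(cv2.cvtColor(im,cv2.COLOR_BGR2HSV))
red=(((H<5)|(H>172))&(S>130)&(V>60)).astype('u1');red[:,:270]=0;red[:,370:]=0
k,l,s,ce=cv2.connectedComponentsWithStats(red);i=1+s[1:,4].argmax()
print(s[i],ce[i]);o=robot.get_obs();p=onz(c,*ce[i],o['tool_pos'][2]+.0095);print('button',p,o['tool_pos'])
for q in([.566,-.268,.108],[.566,-.268,.086],[.566,-.268,.03]):
    u,v=proj(c,q);print(u,v,(u-370)*6,(v-160)*6)
E
```

```text
[ 294  249   49   46 1745] [317.73409742 271.63610315]
button [ 0.54953157 -0.19854104  0.1769433 ] [ 0.54728849 -0.19873444  0.1674433 ]
425.98904824761865 229.0613138080575 335.93428948571193 414.36788284834495
417.1041742850358 218.946196825305 282.62504571021486 353.67718095183005
399.9323520707511 199.39668028337042 179.59411242450665 236.3800817002225
```

View pics/c3.png

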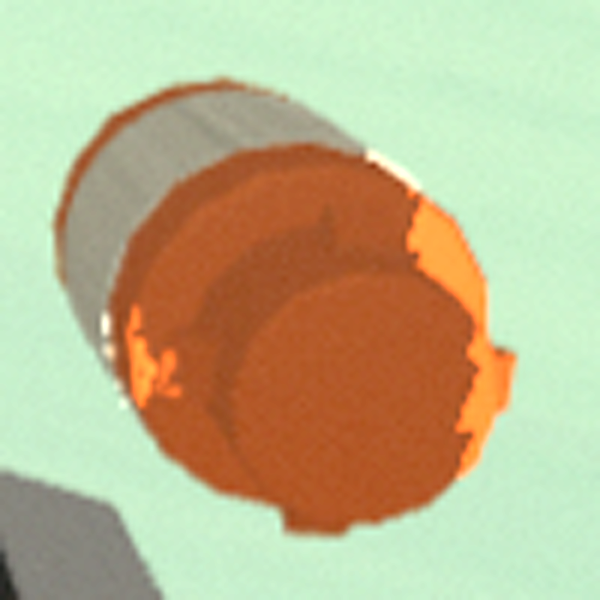

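The crop shows the neck's top disc centred at crop (360,397), i.e. pixel (430,226.2), with the noses visible around it.

```bash
python3 - <<'E'
from h import *
c=robot.get_calibration('wrist'); n=onz(c,430,226.2,.108); o=robot.get_obs()
b=onz(c,317.73,271.64,o['tool_pos'][2]+.0095)
R=Ro.from_euler('xyz',o['ee_rot']).as_matrix()
print(n,b,(R.T@(n-b))*1000,tool([.566,-.268,.167]),tool([*n[:2],.167]))
E
```

```text
[ 0.56858075 -0.26985464  0.108     ] [ 0.54952911 -0.19853971  0.1769433 ] [-0.81765142 73.84177855 68.91071396] [-0.59655527 71.74614697  0.41162598] [ 1.39065113 74.22626055  0.41046693]
```

>>> {"name": "carry_out", "arguments": {"increments": [[255, [0, 25, 0], 0], [255, [0, 25, 0], 0], [255, [-1, 23, 0], 0], [255, [0, 0, 10], 0], [255, [0, 0, 10], 0], [255, [0, 0, 10], 0], [255, [0, 0, 0], 0], [255, [0, 0, 0], 0]]}}

```text
time: 6.75
tool_pos: [0.5657, -0.2693, 0.1369]
ee_rot: [-3.141, 0.001, 0.272]
wrist_force: [0.0, -0.8, 0.2]
width: 0.0478
finger_force: 30.0
```

```bash
python3 - <<'E'
from h import *
o=robot.get_obs();print(o['tool_pos'],o['ee_rot'],o['wrist_force'])
t=[]
for n in('scene','side'):
    im,c=snap(n,n+'4');u,v=map(int,proj(c,[.566,-.268,.10])); print(u,v)
    t.append(np.clip(1.4*cv2.resize(im[v-32:v+32,u-32:u+32],(400,400),interpolation=cv2.INTER_CUBIC).astype(float),0,255))
cv2.imwrite('pics/m4.png',np.hstack(t))
E
```

```text
[ 0.56567133 -0.26934133  0.13689919] [-3.14059907e+00  8.34838894e-04  2.71887557e-01] [ 0.01955914 -0.82668097  0.18309727]
259 230
324 149[ WARN:0@1.966] global loadsave.cpp:1063 imwrite_ Unsupported depth image for selected encoder is fallbacked to CV_8U.
```

View pics/m4.png

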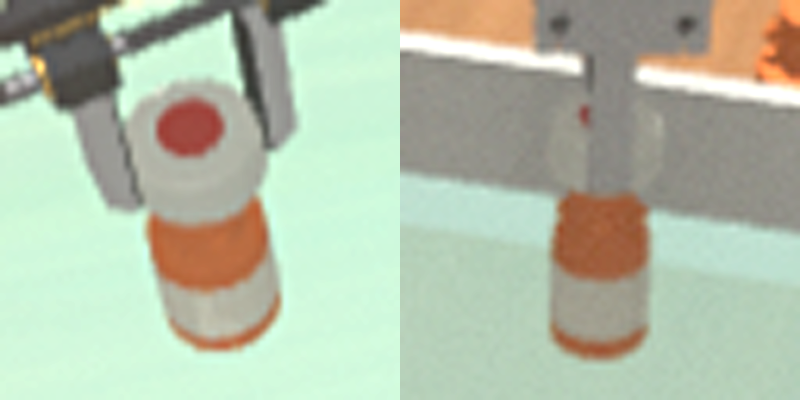

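Both views show the cap above the neck on the bottle's axis (scene left half, side right half). I'll go down to just short of the noses and read the force.

>>> {"name": "carry_out", "arguments": {"increments": [[255, [0, 0, 5], 0], [255, [0, 0, 4], 0], [255, [0, 0, 3], 0], [255, [0, 0, 3], 0], [255, [0, 0, 2], 0], [255, [0, 0, 0], 0], [255, [0, 0, 0], 0]]}}

```text
time: 7.55
tool_pos: [0.566, -0.2705, 0.1204]
ee_rot: [3.142, 0.0, 0.271]
wrist_force: [0.6, 0.4, -1.3]
width: 0.0478
finger_force: 30.0
```

>>> {"name": "carry_out", "arguments": {"increments": [[255, [0, 0, 1], 0], [255, [0, 0, 1], 0], [255, [0, 0, 1], 0], [255, [0, 0, 1], 0], [255, [0, 0, 0], 0]]}}

```text
time: 8.05
tool_pos: [0.5664, -0.2708, 0.1172]
ee_rot: [3.14, -0.001, 0.271]
wrist_force: [0.6, -0.8, 2.4]
width: 0.0481
finger_force: 30.0
```

>>> {"name": "carry_out", "arguments": {"increments": [[255, [0, 0, 1], 0], [255, [0, 0, 1], 0], [255, [0, 0, 0], 0]]}}

```text
time: 8.35
tool_pos: [0.5667, -0.2709, 0.1164]
ee_rot: [3.139, -0.002, 0.271]
wrist_force: [-0.2, 0.4, 5.3]
width: 0.0478
finger_force: 30.0
```

>>> {"name": "carry_out", "arguments": {"increments": [[255, [0, 0, 1], 0], [255, [0, 0, 1], 0], [255, [0, 0, 0], 0]]}}

```text
time: 8.65
tool_pos: [0.567, -0.2711, 0.1154]
ee_rot: [3.138, -0.003, 0.271]
wrist_force: [-0.5, 0.4, 7.5]
width: 0.048
finger_force: 30.0
```

>>> {"name": "carry_out", "arguments": {"increments": [[255, [0, 0, 1], 0], [255, [0, 0, 1], 0], [255, [0, 0, 0], 0]]}}

```text
time: 8.95
tool_pos: [0.5673, -0.2713, 0.1144]
ee_rot: [3.137, -0.004, 0.271]
wrist_force: [-0.4, 0.8, 10.8]
width: 0.0476
finger_force: 30.0
```

>>> {"name": "carry_out", "arguments": {"increments": [[255, [0, 0, 1], 0], [255, [0, 0, 1], 0], [255, [0, 0, 0], 0]]}}

```text
time: 9.25
tool_pos: [0.5653, -0.27, 0.1073]
ee_rot: [-3.14, 0.002, 0.271]
wrist_force: [0.0, 0.6, -1.1]
width: 0.0483
finger_force: 30.0
```

>>> {"name": "carry_out", "arguments": {"increments": [[255, [0, 0, 1], 0], [255, [0, 0, 1], 0], [255, [0, 0, 0], 0]]}}

```text
time: 9.55
tool_pos: [0.5657, -0.2704, 0.1058]
ee_rot: [-3.141, 0.001, 0.271]
wrist_force: [0.5, 0.8, 0.0]
width: 0.0478
finger_force: 30.0
```

It clicked: force rose to 10.8 N, then dropped as the cap went about 7 mm down. Now seating it and building the push.

>>> {"name": "carry_out", "arguments": {"increments": [[255, [0, 0, 1], 0], [255, [0, 0, 1], 0], [255, [0, 0, 1], 0], [255, [0, 0, 1], 0], [255, [0, 0, 0], 0]]}}

```text
time: 10.05
tool_pos: [0.5664, -0.2707, 0.1055]
ee_rot: [3.14, -0.002, 0.271]
wrist_force: [-3.2, 0.4, 9.1]
width: 0.0482
finger_force: 30.0
```

>>> {"name": "carry_out", "arguments": {"increments": [[255, [0, 0, 1], 0], [255, [0, 0, 1], 0], [255, [0, 0, 1], 0], [255, [0, 0, 0], 0]]}}

```text
time: 10.45
tool_pos: [0.5669, -0.2708, 0.1056]
ee_rot: [3.138, -0.004, 0.271]
wrist_force: [-4.9, 2.7, 18.4]
width: 0.0475
finger_force: 30.0
```

>>> {"name": "carry_out", "arguments": {"increments": [[255, [0, 0, 0.5], 0], [255, [0, 0, 0], 0], [255, [0, 0, 0], 0], [255, [0, 0, 0], 0], [255, [0, 0, 0], 0], [255, [0, 0, 0], 0], [255, [0, 0, 0], 0], [255, [0, 0, 0], 0]]}}

```text
time: 11.25
tool_pos: [0.5669, -0.2709, 0.1056]
ee_rot: [3.138, -0.004, 0.271]
wrist_force: [-6.8, 3.1, 19.4]
width: 0.0478
finger_force: 30.0
```

```bash
python3 - <<'E'
from h import *
t=[]
for n in('scene','side'):
    im,c=snap(n,n+'5');u,v=map(int,proj(c,[.566,-.268,.08]))
    t.append(np.clip(1.4*cv2.resize(im[v-32:v+32,u-32:u+32],(400,400),interpolation=cv2.INTER_CUBIC).astype(float),0,255).astype('u1'))
cv2.imwrite('pics/m5.png',np.hstack(t));o=robot.get_obs();print(o['tool_pos'],o['wrist_force'])
E
```

```text
[ 0.56694993 -0.2708858   0.10559918] [-5.78031017  2.95575341 19.74577758]
```

View pics/m5.png

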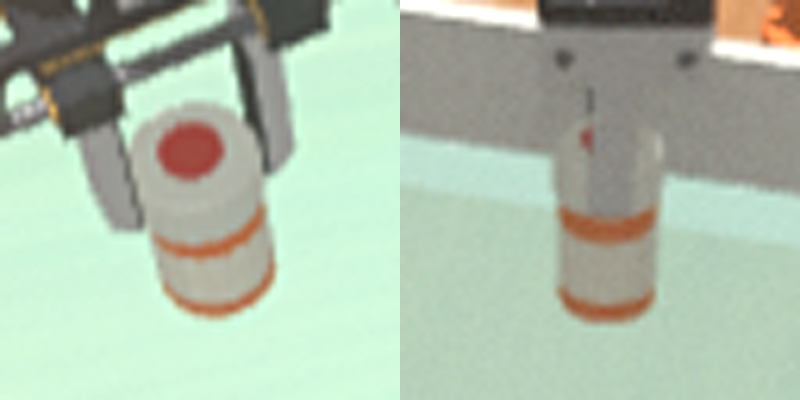

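The cap sits square and fully home in both views, with the bottle upright and a steady push of about 19.5 N.

```bash
python3 -c "
from bench import robot
print(robot.close_job())"
```

```text
the job is handed in; nothing more can be done
None
```

The white cap is snapped fully home on the orange pill bottle, and I handed the job in at about 11.5 s with the arm still pressing down at about 19.5 N; the hand-in returned no verdict.

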